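Wake the inspection camera and hold the mirror on the hidden mark

ROBOT

A 7-joint arm with a two-finger parallel gripper is mounted at the origin on the work surface. World frame = base frame: x ahead of the robot, y to its left, z up, the work surface at z = 0. Lengths are in m, angles in rad, forces in N, time in s.
With the tool pointing down it reaches from about 0.4 to 0.85 m from the base axis. Payload 10.4 kg.
Tool frame: the origin (TCP) lies at the very end of the fingers, on their centre line; the grasp point (between the pads) lies 19 mm behind it; z points along the fingers, y is the line along which they close (so a half turn about z gives the same grasp; the last joint's range is limited). The gripper opens to 85 mm and grips with 20 to 120 N. Pads are 22 mm wide; open, the fingers measure 114 mm over their backs; the gripper's body (76 mm by 85 mm) begins 54 mm behind the grasp point. The pads swing forward as they close: fully open they stand 13 mm farther back than shut.
Start: joints at [-1.169, 0.332, -0.065, 1.46, 0.022, 1.35, -0.088], TCP at [0.258, 0.569, 0.231] pointing down, gripper open.
Joint ranges: [-2.6, 2.6], [-0.5, 2.12], [-1.47, 1.34], [0.16, 2.42], [-1.27, 4.41], [0.06, 2.06], [-2.6, 2.6]. Speed limits (rad/s): [2.22, 2.22, 2.79, 2.79, 3.14, 3.14, 3.14].

INTERFACE

Orientations are given as a unit quaternion [x, y, z, w].
In Python, from workcell import * gives the robot as it stands.
- The arm moves only by the tool step_arm, never from a script. Its argument "commands" is one flat list of numbers, 7 for each row, row after row: the finger opening in mm, from 0 to 85.4, then the shift along the world's x, y, z as a fraction of full scale, then the turn, a rotation vector about the world's x, y, z as a fraction of full scale. A call has exactly 10 rows; each row is the pose to reach, as a shift and turn from the pose commanded when the call began, turning the shorter way round; what a row does not reach only later rows make up. Full scale, the value 1, is 0.6 m for a shift and pi rad for a turn. A row lasts 1/8 s, in which the tool goes at most 62.5 mm and 10.7 degrees, less where a joint would pass 70% of its speed; a pose out of reach is approached as far as the arm can. A call with a number of a shift or a turn outside -1 to 1 is refused whole. A call with a gripper value outside its range is refused whole. The fingers move at their own pace and stop on an object; "squeeze" is the grip in N (left out, the last holds). Time passes only in rows, so rows that repeat a pose let the fingers close, or fill a call up. It gives the time, the measured TCP pose, the force, the opening and the grip force at its end, in the units of the state.
- get_obs(): the state, without advancing time (a new reading comes with each control period).
- camera(name): name is "scene" or "top" or "wrist"; returns the picture (400x640x3 uint8, red, green, blue); there is no depth.
- camera_params(name): a dict with "mtx" (3x3 intrinsics, pixels), "extrinsics" (4x4, takes a point from world to camera coordinates); the wrist camera has in their place "tool_from_camera" (4x4, takes a point from camera to tool coordinates, whose origin is the TCP and whose axes are the flange's). Camera axes: x right, y down, z forward; pixel columns grow to the right and rows downward; lengths in m; the calibration is good to about 2 mm. A picture is of the moment at which its call begins: read the wrist's pose just before it. camera_params takes no time and is no camera call.
- hand_in(): hands the job in; it is judged then, once.
The state is a dict: "clock": time; "joint_pos": joint angles; "joint_velocities": joint speeds; "tau": joint torques, N m; "position": TCP position; "ee_rot": TCP orientation; "ft_force": force on the tool from outside, world axes, zero at the start; "torque": the same for the moment, N m; "grip_width": opening from 0.0 (shut) to 1.0 (fully open); "grasp_force": force on a finger pad.
Only numpy, scipy, OpenCV 4.12 (cv2) and the standard library are available. Lean on these libraries where they do the work, as an engineer would, in place of code of your own. Each camera call takes 0.05 s, during which the arm holds its last target. There are 200 camera calls.

TASK

Wake the bench inspection camera by squeezing the trigger on its upright grip all the way in and letting it spring back out, then turn the spring-loaded mirror by its top tab until the round boss on the side of the bearing housing appears by reflection in the middle of the camera's view. The mirror swings back if released, so finish while still holding it steady at that angle; leave the oil can, the flange and the spanner where they are.

Things in the scene. Friction and masses are not known exactly. Their poses are not given: they have to be found in the camera images.
- rig: Fixed camera rig: a grey base plate 120 by 400 mm, 12 mm thick, with the camera clamped level on it grip-up (black barrel, axis 85 mm above the bench, clamps up to 111 mm) and a mirror on a post. Origin on the bench under the mirror's vertical turning axis; the camera is on the -y side and looks along +y at that axis; z up.
- grip (a point): Centre of the camera's black upright hand grip at the height to squeeze, 170 mm above the bench, 250 mm from the mirror's axis. The grip is 26 mm along x, 28 mm along y, and rises from the barrel to 205 mm, open from above. y runs level along the barrel, out of the lens to the mirror; z up. The trigger is on the grip's +y side.
- trigger_pad (a point): Point in the trigger blade, 170 mm above the bench, 36 mm to +y of grip when released. Plain metal blade 18 mm wide, 8 mm thick, 85 mm long, hinged at its lower end (112 mm up), free end up (195 mm), leaning away from the grip. At this height the grip's back and the blade's outer face are 54 mm apart released, 41 mm fully squeezed.
- trigger (a joint): Trigger angle in rad: 0 released, grows as the blade is squeezed towards the grip, stop at 0.22 (all the way in). A spring pushes it back out by itself; about 3 N at the pad to start and 8 N at the stop.
- lens (a point): Centre of the camera's lens, at the mirror end of the barrel, 160 mm from the mirror's axis, 85 mm above the bench. The camera looks level along its own y axis (as that of grip) straight at the mirror's axis.
- mirror_tab (a point): Centre of the black tab on top of the mirror, on its vertical turning axis, 148 mm above the bench. Tab 10 mm thick (x), 44 mm wide (y), from 122 to 171 mm up, turning with the mirror. Below it the upright mirror, 94 mm wide, 74 mm tall, centre 85 mm up. x points level out of the reflecting face, which lies on the turning axis; z up.
- mirror (a joint): Mirror angle in rad: 0 at rest, facing straight back at the lens; grows clockwise seen from above, stop at 1.4. A torsion spring always turns it back to 0 (0.04 N m at 0, 0.12 N m at 1 rad). Right angle: the face points half-way between the level directions to the lens and to the mark; between 0.45 and 1.2, different at every start.
- sight_line (a point): Not a visible object: the point on the mirror's axis, 85 mm up, at which the camera looks. Its x axis points level along the camera's line of sight after reflection (turns twice as far as the mirror; at mirror angle 0 it points back to the lens); z up. The mark is in the middle of the camera's view when it lies on this x axis.
- mark (a point): The mark: centre of the front of a round boss, 30 mm diameter, standing 8 mm out of the upright face of the steel bearing housing, 85 mm above the bench. x points out of the face, z up. The housing is fixed, on a 100 by 85 mm flange, 76 mm wide, 128 mm high, nearer the robot than the mirror, 150 to 235 mm from the mirror's axis.
- can_mid (a point): Bystander: grey round oil can, 60 mm diameter, 120 mm tall; its centre, half-way up. Leave alone.
- flange_mid (a point): Bystander: turned steel flange, 80 mm diameter foot, 40 mm tall; its centre, half-way up. Leave alone.
- spanner_grip (a point): Bystander: steel spanner 170 mm long lying on the bench; a point on its handle. Leave alone.
Things that resemble listed ones, but are neither listed nor needed, are in the scene too. What is meant by the part that bears mark is not orange, and is the larger of those in its own colour.

How it is judged:
By the outcome, as a careful person would: the job done as asked, in the order asked, and still so for the second after the job is handed in, while the arm keeps its last pose, push and grip.
It also fails if it takes over 42 s, if anything falls off the work surface, if the arm or the gripper's body presses on something with over 40 N, if the wrist force passes 120 N, or if a joint passes its speed limit or range.

## Working session

There is one attempt and no reset: what is moved stays moved. The work goes in short steps, Python scripts to look and compute and a tool call to move; the robot and the scene stay as the last step left them, time stands still between calls to the robot, and variables do not carry over. Pictures are saved under pics/ and viewed, at most 13 in all, crops included, and the job is handed in when it is done.

Besides the shell and the picture viewer there is one more tool, called after "Request:" by a JSON object that holds its "op" and its "data", one argument or row to a line. step_arm: Moves the arm, as the interface text tells. Its arguments: {"type":"object","properties":{"commands":{"type":"array","items":{"type":"number"}},"squeeze":{"type":"number"}},"required":["commands"]}

```bash
ls; mkdir -p pics
python3 - <<'E'
from workcell import *
import cv2,numpy as np
o=get_obs();print({k:np.round(v,3).tolist() for k,v in o.items()})
for n in("scene","top"):
    cv2.imwrite(f"pics/{n}0.png",camera(n)[:,:,::-1]); p=camera_params(n);print(n,np.round(p["mtx"],1).tolist(),np.round(p["extrinsics"],4).tolist())
print(np.round(camera_params("wrist")["tool_from_camera"],4).tolist())
E
```

```text
pics
{'clock': 0.0, 'joint_pos': [-1.169, 0.333, -0.065, 1.461, 0.022, 1.35, -0.088], 'joint_velocities': [-0.001, 0.001, -0.0, 0.0, 0.001, -0.001, 0.001], 'tau': [0.0, -62.545, 0.049, -39.16, 0.016, 0.01, -0.0], 'position': [0.257, 0.569, 0.231], 'ee_rot': [0.211, 0.978, -0.001, -0.0], 'ft_force': [-0.093, -0.479, 0.338], 'torque': [0.008, 0.029, 0.057], 'grasp_force': 0.0, 'grip_width': 1.004}
scene [[372.2, 0.0, 319.0], [0.0, 372.2, 200.1], [0.0, 0.0, 1.0]] [[0.8686, 0.4954, -0.0102, -0.4293], [0.3449, -0.6193, -0.7054, -0.0914], [-0.3557, 0.6092, -0.7088, 1.3846], [0.0, 0.0, 0.0, 1.0]]
top [[516.1, 0.0, 310.2], [0.0, 516.1, 199.7], [0.0, 0.0, 1.0]] [[0.0173, -0.9998, 0.006, -0.021], [-0.9884, -0.0181, -0.1508, 0.4823], [0.1509, -0.0033, -0.9885, 1.6798], [0.0, 0.0, 0.0, 1.0]]
[[-0.0005, -0.9511, -0.309, 0.0793], [1.0, -0.0006, 0.0002, -0.0011], [-0.0003, -0.309, 0.9511, -0.1422], [0.0, 0.0, 0.0, 1.0]]
```

View pics/scene0.png

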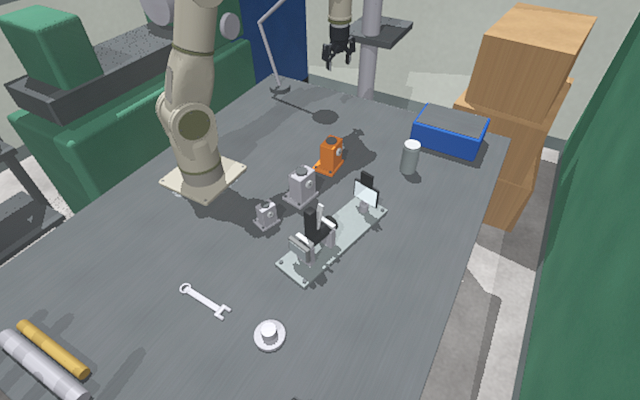

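View pics/top0.png

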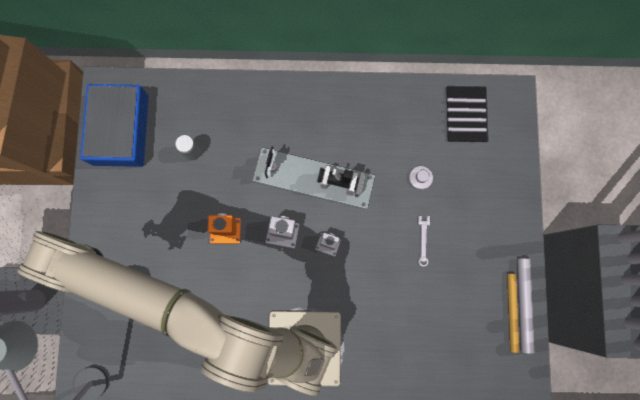

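The scene and top views show three housings that could be the marked one:
- orange: scene (331,155), top (224,228)
- large grey: scene (301,187), top (282,230)
- small grey: scene (265,214), top (328,242)

The marked one is not orange and is the larger in its colour, so I choose the large grey. The rig runs from the mirror at top (269,160) to the grip at about (340,178). Next I check this in close crops.

Run:
```python
import cv2,numpy as np
a=cv2.imread("pics/top0.png")[140:255,240:380]; b=cv2.imread("pics/scene0.png")[140:290,240:400]
cv2.imwrite("pics/tc.png",cv2.resize(a,None,fx=5,fy=5,interpolation=cv2.INTER_CUBIC))
cv2.imwrite("pics/sc.png",cv2.resize(b,None,fx=4,fy=4,interpolation=cv2.INTER_CUBIC))
```

```text
(no output)
```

View pics/tc.png

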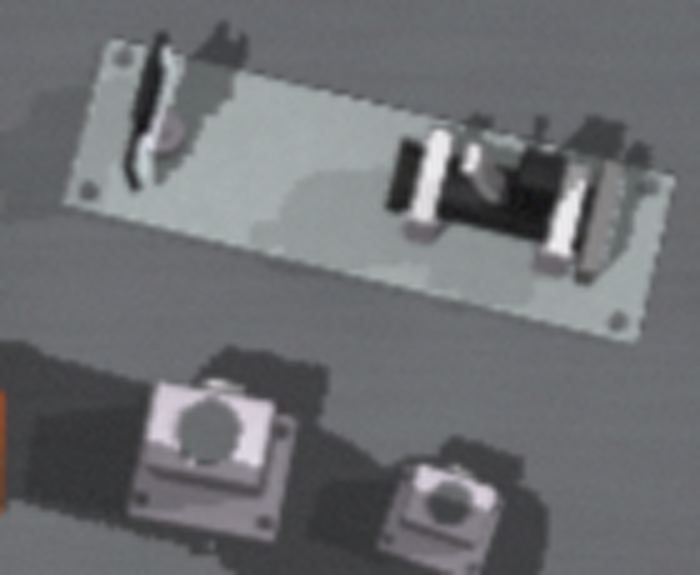

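View pics/sc.png

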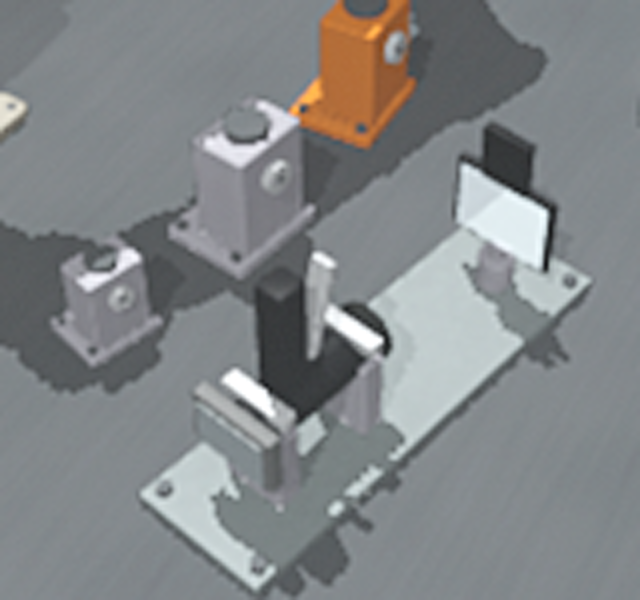

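The crops confirm the large grey housing, with its boss at top-crop (217,385) and scene-crop (277,176). The black grip's top is at (543,172) and (282,280), the trigger tip at (470,152) and (322,262), and the tab's top at scene (511,136).

```bash
cat > h.py <<'E'
import numpy as np,cv2
from workcell import *
from scipy.spatial.transform import Rotation as R
def P(n):
    p=camera_params(n);return p["mtx"],p["extrinsics"]
def onz(n,uv,z,M=None):
    K,E=M or P(n); c=-E[:3,:3].T@E[:3,3]; d=E[:3,:3].T@np.linalg.solve(K,[*uv,1]); return c+d*(z-c[2])/d[2]
def tri(*obs):  # (K,E,uv)
    A=[];b=[]
    for K,E,uv in obs:
        c=-E[:3,:3].T@E[:3,3]; d=E[:3,:3].T@np.linalg.solve(K,[*uv,1]); d/=np.linalg.norm(d)
        Q=np.eye(3)-np.outer(d,d);A.append(Q);b.append(Q@c)
    A=np.vstack(A);b=np.hstack(b);x=np.linalg.lstsq(A,b,rcond=None)[0];return x,np.linalg.norm(A@x-b)
def wristP(o):
    p=camera_params("wrist");T=np.eye(4);T[:3,:3]=R.from_quat(o["ee_rot"]).as_matrix();T[:3,3]=o["position"]
    return p["mtx"],np.linalg.inv(T@p["tool_from_camera"])
def proj(M,X):
    K,E=M;q=K@(E[:3,:3]@np.array(X)+E[:3,3]);return q[:2]/q[2]
E
python3 - <<'E'
from h import *
t=lambda a,b:(a/5+240-.4,b/5+140-.4)
s=lambda a,b:(a/4+240-.4,b/4+140-.4)
C=np.array([onz("top",t(*c),.012) for c in [(110,40),(675,175),(637,342),(65,207)]]);print(C.round(3))
print("scene corners",[onz("scene",s(*c),.012).round(3) for c in [(140,495),(592,280),(262,590)]])
yd=(C[0]+C[3]-C[1]-C[2])[:2];L=np.linalg.norm(yd)/2;yd/=np.linalg.norm(yd);xd=np.array([yd[1],-yd[0]])
cen=C.mean(0)[:2];print("len",L,"yd",yd,"cen",cen)
for n,a,b in [("grip top",(543,165),(282,283)),("trig tip",(470,152),(323,260)),("boss",(217,383),(279,175)),]:
    X,r=tri((*P("top"),t(*a)),(*P("scene"),s(*b)));print(n,X.round(4),r.round(4),"along y",(X[:2]-cen)@yd,(X[:2]-cen)@xd)
X=onz("scene",s(511,136),.171);print("tab",X,(X[:2]-cen)@yd,(X[:2]-cen)@xd)
for q in [(155,40),(135,187)]:
  X=onz("top",t(*q),.122);print("mir",X,(X[:2]-cen)@yd,(X[:2]-cen)@xd)
X=onz("scene",s(282,283),.205);print("grip scene",X,(X[:2]-cen)@yd,(X[:2]-cen)@xd)
X=onz("scene",s(279,175),.085);print("boss scene",X,(X[:2]-cen)@yd,(X[:2]-cen)@xd)
X=onz("top",t(217,383),.085);print("boss top",X,(X[:2]-cen)@yd,(X[:2]-cen)@xd)
E
```

```text
[[ 0.664  0.157  0.012]
 [ 0.577 -0.23   0.012]
 [ 0.462 -0.204  0.012]
 [ 0.547  0.184  0.012]]
scene corners [array([ 0.461, -0.203,  0.012]), array([0.666, 0.159, 0.012]), array([ 0.58 , -0.228,  0.012])]
len 0.3970747963532972 yd [0.2170879  0.97615206] cen [ 0.56227645 -0.02326502]
grip top [ 0.5414 -0.125   0.207 ] 0.0 along y -0.10382097559858325 0.001706972728884794
trig tip [ 0.5498 -0.0825  0.1949] 0.0024 along y -0.06048955223567617 0.0006532210421179846
boss [0.4186 0.0734 0.0886] 0.0017 along y 0.06313666598614387 -0.16121328201528126
tab [0.59655395 0.11895458 0.171     ] 0.1462691916723783 0.002585900965201607
mir [0.6362255  0.11782754 0.122     ] 0.15378123839667393 0.041556036057848474
mir [0.54002859 0.12775615 0.122     ] 0.1425898884574714 -0.054502160944112685
grip scene [ 0.54039597 -0.12342081  0.205     ] -0.10251726092388261 0.0003839326529155634
boss scene [0.41564775 0.07581133 0.085     ] 0.06488227527335959 -0.1646401828419842
boss top [0.42000812 0.07430676 0.085     ] 0.06436016512761675 -0.16005716837559342
```

Request:
{"op": "step_arm", "data": {
  "commands": [85,0.06,-0.09,0.06,0,0,0.03,85,0.11,-0.18,0.12,0,0,0.066,85,0.16,-0.28,0.17,0,0,0.066,85,0.22,-0.38,0.2,0,0,0.066,85,0.28,-0.48,0.2,0,0,0.066,85,0.34,-0.58,0.2,0,0,0.066,85,0.4,-0.68,0.2,0,0,0.066,85,0.46,-0.78,0.2,0,0,0.066,85,0.52,-0.88,0.2,0,0,0.066,85,0.54,-0.92,0.2,0,0,0.066]
}}

```text
clock: 1.35
position: [0.5618, 0.0513, 0.3511]
ee_rot: [0.108, 0.994, 0.0, -0.0]
ft_force: [0.2, 0.8, -0.3]
grip_width: 0.998
grasp_force: 0.0
```

Run:
```python
from h import *
import pickle
o=get_obs();im=camera("wrist");cv2.imwrite("pics/w1.png",im[:,:,::-1])
M=wristP(o);pickle.dump(M,open("w1.pkl","wb"))
print(o["clock"],o["position"].round(4),o["ee_rot"].round(4),o["joint_velocities"].round(2),M[0].round(1).tolist())
for n,X in [("griptop",(.5398,-.1243,.205)),("tab",(.5941,.1197,.171)),("boss",(.4185,.074,.085))]:print(n,proj(M,X).round(1))
```

```text
1.35 [0.5618 0.0513 0.3511] [ 1.083e-01  9.941e-01  1.000e-04 -1.000e-04] [ 0.6   0.46  0.45 -0.45 -0.21  0.05  1.02] [[339.8, 0.0, 322.1], [0.0, 339.8, 198.9], [0.0, 0.0, 1.0]]
griptop [126.1 201.3]
tab [397.6 190.8]
boss [314.9  25.1]
```

View pics/w1.png

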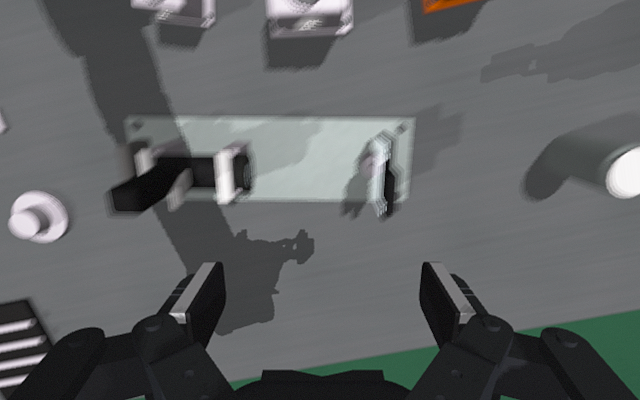

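The picture is motion-blurred but usable. The grip is at about (130,195), the tab at (390,190), and the boss at the top edge near (310,30), all close to prediction. I'll retake it now that the arm has settled.

Run:
```python
from h import *
import pickle
camera("wrist");camera("wrist");o=get_obs();im=camera("wrist")
M=wristP(o);pickle.dump(M,open("w2.pkl","wb"))
print(o["clock"],o["position"].round(4),o["ee_rot"].round(4),o["joint_velocities"].round(2))
for n,X in [("griptop",(.5398,-.1243,.205)),("tab",(.5941,.1197,.171)),("boss",(.4185,.074,.085))]:print(n,proj(M,X).round(1))
c=im[0:230,60:460,::-1];cv2.imwrite("pics/w2.png",cv2.resize(c,None,fx=2,fy=2,interpolation=cv2.INTER_CUBIC))
```

```text
1.5 [0.5619 0.0491 0.3506] [ 1.117e-01  9.937e-01 -8.000e-04 -3.000e-04] [-0.05 -0.02 -0.07  0.02 -0.01  0.   -0.03]
griptop [129. 202.]
tab [400.4 189.9]
boss [316.4  24.6]
```

View pics/w2.png

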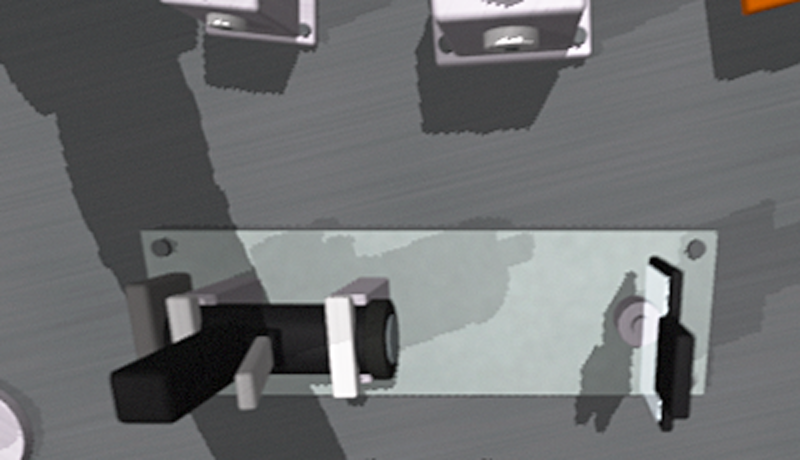

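The boss of the large grey housing is at crop (511,40), the grip's top at (143,396), the trigger tip at about (247,400) and the tab's top at about (681,370), all within 5 px of prediction. I'll fit them together.

Run:
```python
from h import *
import pickle
M=pickle.load(open("w2.pkl","rb"))
t=lambda a,b:(a/5+240-.4,b/5+140-.4)
s=lambda a,b:(a/4+240-.4,b/4+140-.4)
w=lambda a,b:(a/2+60-.25,b/2-.25)
C=[onz("",w(*c),.012,M) for c in [(140,230),(718,230),(705,395)]];print(np.round(C,4))
d=C[1]-C[0];print("ang",np.degrees(np.arctan2(d[1],d[0])),np.linalg.norm(d),np.linalg.norm(C[1]-C[2]))
for n,T,S,W in [("grip",(543,165),(282,283),(143,396)),("boss",(217,383),(279,175),(511,40))]:
    print(n,*[np.round(x,4) for x in tri((*P("top"),t(*T)),(*P("scene"),s(*S)),(*M,w(*W)))])
print("tab",*[np.round(x,4) for x in tri((*P("scene"),s(511,136)),(*M,w(681,368)))])
print("trig",*[np.round(x,4) for x in tri((*P("scene"),s(323,260)),(*M,w(248,400)))])
```

```text
[[ 0.4585 -0.2009  0.012 ]
 [ 0.5471  0.1873  0.012 ]
 [ 0.6635  0.1616  0.012 ]]
ang 77.14877153798221 0.3981911153266102 0.11922174369427037
grip [ 0.5396 -0.1234  0.2035] 0.0044
boss [0.4171 0.0736 0.0889] 0.0038
tab [0.5922 0.1234 0.1645] 0.0039
trig [ 0.5496 -0.0821  0.1939] 0.0025
```

Request:
{"op": "step_arm", "data": {
  "commands": [85,-0.01,-0.1,0,0,0,0,85,-0.02,-0.2,-0.03,0,0,0,85,-0.033,-0.265,-0.06,0,0,0,85,-0.033,-0.265,-0.1,0,0,0,85,-0.033,-0.265,-0.1,0,0,0,85,-0.033,-0.265,-0.16,0,0,0,85,-0.033,-0.265,-0.22,0,0,0,85,-0.033,-0.265,-0.28,0,0,0,85,-0.033,-0.265,-0.32,0,0,0,85,-0.033,-0.265,-0.325,0,0,0]
}}

```text
clock: 2.8
position: [0.5412, -0.1042, 0.1557]
ee_rot: [0.107, 0.994, 0.0, -0.001]
ft_force: [0.8, 0.6, 0.9]
grip_width: 0.997
grasp_force: 0.0
```

Run:
```python
from h import *
o=get_obs();im=camera("wrist");print(o["position"].round(4),o["ee_rot"].round(4),o["ft_force"].round(1))
cv2.imwrite("pics/w3.png",im[:,:,::-1])
```

```text
[ 0.5412 -0.1042  0.1557] [ 1.073e-01  9.942e-01  1.000e-04 -1.000e-03] [0.8 0.6 0.9]
```

View pics/w3.png

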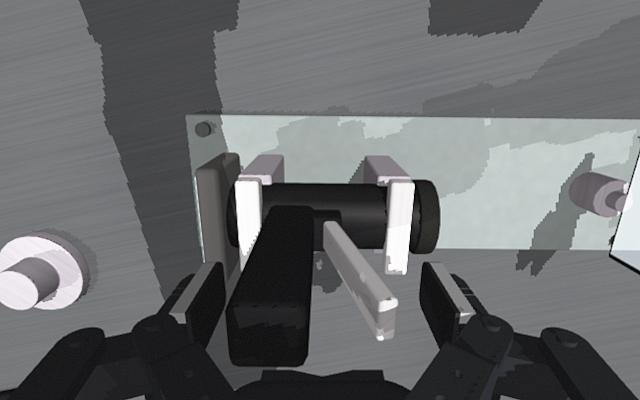

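The fingers straddle the grip (back edge about x=235) and the blade (tip about x=390). The gripper centre is about 5 mm too far to +y of the gap's middle, and 12 mm from where it should be when squeezed. I'll shift it, then squeeze.

Request:
{"op": "step_arm", "data": {
  "commands": [85,-0.002,-0.01,0,0,0,0,85,-0.004,-0.02,0,0,0,0,60,-0.004,-0.02,0,0,0,0,50,-0.004,-0.02,0,0,0,0,44,-0.004,-0.02,0,0,0,0,30,-0.004,-0.02,0,0,0,0,30,-0.004,-0.02,0,0,0,0,30,-0.004,-0.02,0,0,0,0,30,-0.004,-0.02,0,0,0,0,30,-0.004,-0.02,0,0,0,0],
  "squeeze": 30
}}

```text
clock: 4.1
position: [0.5397, -0.1165, 0.1569]
ee_rot: [0.108, 0.994, 0.001, 0.001]
ft_force: [-1.0, 6.8, 6.4]
grip_width: 0.479
grasp_force: 30.6
```

Run:
```python
from h import *
o=get_obs();im=camera("wrist");print(o["position"].round(4),o["ft_force"].round(1),o["grasp_force"],o["grip_width"]*85.4)
cv2.imwrite("pics/w4.png",im[:,:,::-1])
```

```text
[ 0.5397 -0.1165  0.1569] [-1.   6.8  6.4] 30.571554601192474 40.88703144791039
```

View pics/w4.png

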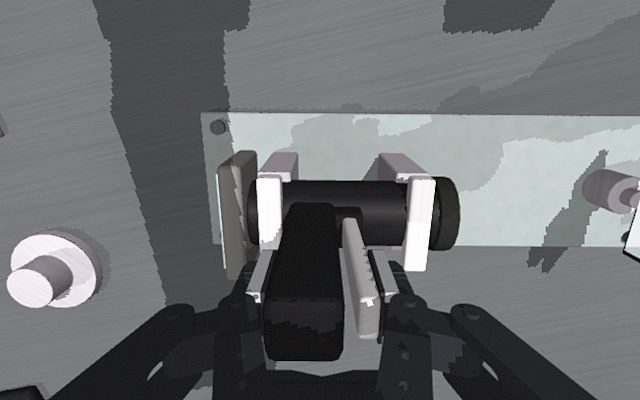

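The opening is 40.9 mm at 31 N on the pads, and the picture shows the blade (about x=360) pressed up parallel to the grip. The trigger is fully in. Next I release it, recentre and rise.

Request:
{"op": "step_arm", "data": {
  "commands": [85,0,0,0,0,0,0,85,0,0,0,0,0,0,85,0,0,0,0,0,0,85,0.002,0.01,0,0,0,0,85,0.002,0.01,0,0,0,0,85,0.002,0.01,0,0,0,0,85,0.002,0.01,0.08,0,0,0,85,0.002,0.01,0.16,0,0,0,85,0.002,0.01,0.24,0,0,0,85,0.002,0.01,0.24,0,0,0]
}}

```text
clock: 5.4
position: [0.5416, -0.1126, 0.304]
ee_rot: [0.109, 0.994, 0.0, 0.003]
ft_force: [0.0, -0.1, -1.3]
grip_width: 0.997
grasp_force: 0.0
```

Run:
```python
from h import *
o=get_obs();print(o["position"].round(4),o["ee_rot"].round(4),o["ft_force"].round(1),o["grip_width"])
d=np.array([.594,.1215,.31])-o["position"];print(d/.6)
```

```text
[ 0.5416 -0.1126  0.304 ] [1.088e-01 9.941e-01 3.000e-04 3.200e-03] [ 0.  -0.1 -1.3] 0.9966593923939829
[0.08726883 0.39018913 0.0099665 ]
```

Request:
{"op": "step_arm", "data": {
  "commands": [85,0.02,0.09,0,0,0,0,85,0.042,0.19,0,0,0,0,85,0.064,0.29,0,0,0,0,85,0.08,0.36,-0.03,0,0,0,85,0.087,0.39,-0.06,0,0,0,60,0.087,0.39,-0.1,0,0,0,60,0.087,0.39,-0.13,0,0,0,60,0.087,0.39,-0.15,0,0,0,60,0.087,0.39,-0.15,0,0,0,60,0.087,0.39,-0.15,0,0,0]
}}

```text
clock: 6.65
position: [0.5928, 0.1219, 0.211]
ee_rot: [0.109, 0.994, 0.0, 0.001]
ft_force: [0.2, -0.1, 0.1]
grip_width: 0.704
grasp_force: 0.0
```

Run:
```python
from h import *
import pickle
o=get_obs();im=camera("wrist");print(o["position"].round(4),o["ee_rot"].round(4),o["ft_force"].round(1))
M=wristP(o);pickle.dump(M,open("w5.pkl","wb"))
for X in [(.594,.1212,.171),(.594,.1212,.122)]:print(proj(M,X))
cv2.imwrite("pics/w5.png",im[:,:,::-1])
```

```text
[0.5928 0.1219 0.211 ] [1.087e-01 9.941e-01 3.000e-04 6.000e-04] [ 0.2 -0.1  0.1]
[323.19660039 233.98989322]
[322.93504849 206.23415808]
```

View pics/w5.png

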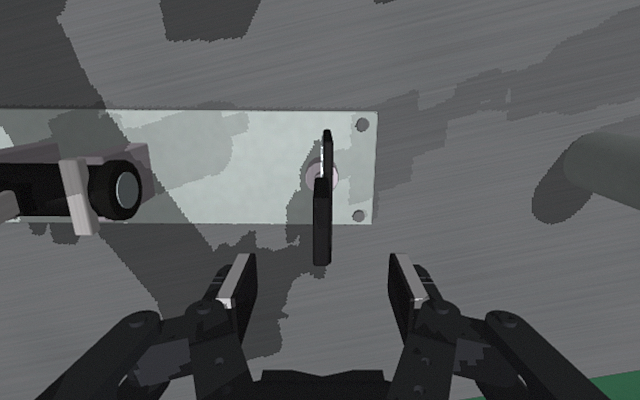

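The tab's top runs from about (321,188) to (321,265), centred between the fingers (their midpoint is x≈322) and parallel to the pads. I descend and close.

Request:
{"op": "step_arm", "data": {
  "commands": [60,0,0,-0.04,0,0,0,60,0,0,-0.08,0,0,0,60,0,0,-0.11,0,0,0,60,0,0,-0.125,0,0,0,60,0,0,-0.125,0,0,0,30,0,0,-0.125,0,0,0,18,0,0,-0.125,0,0,0,2,0,0,-0.125,0,0,0,2,0,0,-0.125,0,0,0,2,0,0,-0.125,0,0,0],
  "squeeze": 60
}}

```text
clock: 7.95
position: [0.5925, 0.1213, 0.1358]
ee_rot: [0.109, 0.994, -0.0, 0.0]
ft_force: [-3.4, -3.4, 5.7]
grip_width: 0.111
grasp_force: 59.5
```

Run:
```python
from h import *
o=get_obs();print(o["position"].round(4),o["ee_rot"].round(4),o["ft_force"].round(1),o["torque"].round(3),o["grip_width"]*85.4,o["grasp_force"])
y=R.from_quat(o["ee_rot"]).as_matrix()[:,1];print(np.degrees(np.arctan2(y[1],y[0])))
```

```text
[0.5925 0.1213 0.1358] [ 1.09e-01  9.94e-01 -2.00e-04  2.00e-04] [-3.4 -3.4  5.7] [-0.652  0.595 -0.12 ] 9.511097115604985 59.46031630039215
77.4826453193956
```

Request:
{"op": "step_arm", "data": {
  "commands": [2,0,0,0,0,0,-0.025,2,0,0,0,0,0,-0.05,2,0,0,0,0,0,-0.075,2,0,0,0,0,0,-0.1,2,0,0,0,0,0,-0.125,2,0,0,0,0,0,-0.15,2,0,0,0,0,0,-0.174,2,0,0,0,0,0,-0.174,2,0,0,0,0,0,-0.174,2,0,0,0,0,0,-0.174]
}}

```text
clock: 9.2
position: [0.5929, 0.122, 0.1358]
ee_rot: [0.372, 0.928, 0.0, 0.001]
ft_force: [-0.1, -2.2, 5.1]
grip_width: 0.108
grasp_force: 59.3
```

Run:
```python
from h import *
import pickle
o=get_obs();print(o["position"].round(4),o["ft_force"].round(1),o["torque"].round(3),o["grip_width"]*85.4,o["grasp_force"])
y=R.from_quat(o["ee_rot"]).as_matrix()[:,1];print(np.degrees(np.arctan2(y[1],y[0])))
im=camera("wrist");M=wristP(o);pickle.dump(M,open("w6.pkl","wb"))
m=(.4175,.074,.085);print(proj(M,m))
c=cv2.resize(im[:,:,::-1],(800,500),interpolation=cv2.INTER_CUBIC)
cv2.imwrite("pics/w6.png",c); t=camera("top")[140:240,240:340,::-1];cv2.imwrite("pics/t6.png",cv2.resize(t,None,fx=6,fy=6,interpolation=cv2.INTER_CUBIC))
```

```text
[0.5929 0.122  0.1358] [-0.1 -2.2  5.1] [-0.319  0.043  0.098] 9.19573713575087 59.26068127155304
46.33661854459842
[27.72523379 58.96316993]
```

View pics/w6.png

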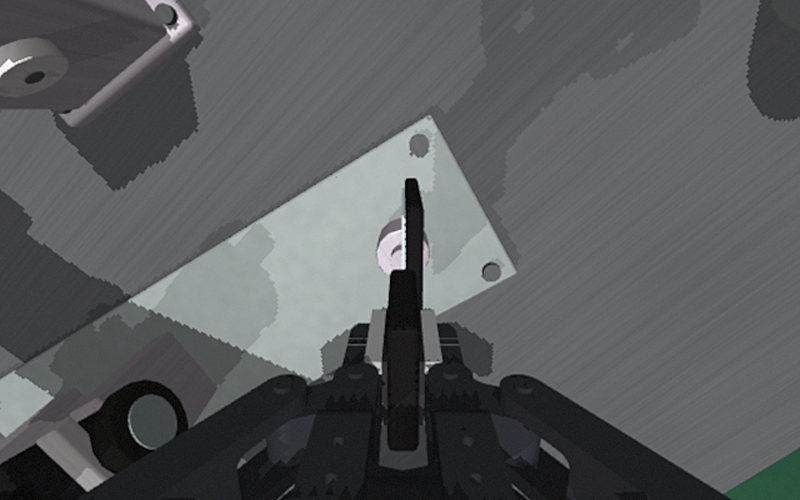

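This is the best view yet. The boss front's centre is at (36,77), the lens at (153,421), and the mirror's top edge is upright in the picture, so it is aligned with the pads. I'll check the bisector from this view alone.

Run:
```python
from h import *
import pickle
M=pickle.load(open("w6.pkl","rb"));g=lambda a,b:(a/1.25,b/1.25)
m=onz("",g(36,76),.085,M);l=onz("",g(153,421),.085,M);print(m.round(4),l.round(4),"exp lens",np.array([.5935,.1215])-.16*np.array([.220,.9755]))
an=lambda v:np.degrees(np.arctan2(v[1],v[0]))
for ax in [(.5929,.122),(.594,.1212),(.5905,.122)]:
    print(an(l-[*ax,0]),an(m-[*ax,0]),(an(m-[*ax,0])+an(l-[*ax,0]))/2+180, (an(m-[*ax,0])-102.6)/2+180)
# mirror top edge direction, z=.122
a=onz("",g(411,182),.122,M);b=onz("",g(416,235),.122,M);print("edge",an(a-b)-90)
a=onz("",g(404,215),.122,M);b=onz("",g(404,268),.122,M);print("edge2",an(a-b)-90)
```

```text
[0.4184 0.0736 0.085 ] [ 0.5577 -0.0357  0.085 ] exp lens [ 0.5583  -0.03458]
-102.5826183391109 -164.50477494611945 46.456303357384826 46.447612526940276
-103.02668151775165 -164.8400633537427 46.066627564252826 46.27996832312866
-101.74920322772701 -164.29930843518306 46.97574416854496 46.55034578240847
edge 52.04013596574083
edge2 46.364875823943976
```

View pics/t6.png

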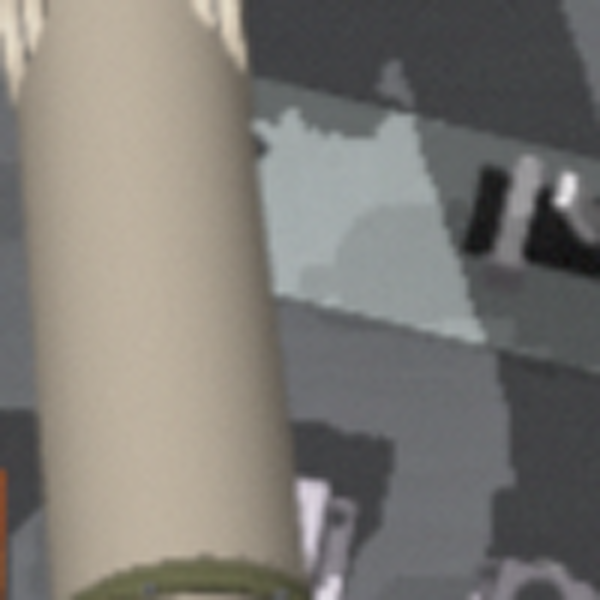

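The top view shows the arm covering the mirror, so it adds nothing. From the wrist view the target angle is 46.1–46.6°. The pads stand at 46.3° and the mirror's face at about 46.4°, held steady, so I hand in.

```bash
python3 -c "
from workcell import *
print(hand_in())"
```

```text
the job is handed in; nothing more can be done
None
```

I squeezed the trigger fully in (pads 40.9 mm apart) and let it go, then turned the mirror about 31° so the boss should sit mid-view, and handed the job in with the arm still holding it; I had no view through the inspection camera itself, so that angle comes from measured positions.

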